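Take the front reference plate out of its drawer and present it label up

ROBOT

A 6-joint arm with a two-finger parallel gripper is mounted at the origin on the work surface; the furniture and walls round the work are solid. World frame = base frame: x ahead of the robot, y to its left, z up, the work surface at z = 0. Lengths are in m, angles in rad, forces in N, time in s.
With the tool pointing down it reaches from about 0.325 to 0.775 m from the base axis. Payload 9.3 kg.
Tool frame: the origin (TCP) lies at the very end of the fingers, on their centre line; the grasp point (between the pads) lies 19 mm behind it; z points along the fingers, y is the direction in which the jaws open and shut (so a half turn about z gives the same grasp; the last joint's range is limited). The gripper opens to 85 mm and grips with 20 to 120 N. Pads are 22 mm wide; open, the fingers measure 114 mm over their backs; the gripper's body (76 mm by 85 mm) begins 54 mm behind the grasp point. The pads swing forward as they close: fully open they stand 13 mm farther back than shut.
Start: joints at [1.16, 0.259, 0.021, 1.334, 0, 1.418], TCP at [0.14, 0.532, 0.231] pointing down, gripper open.
Joint ranges: [-3.04, 3.04], [-0.91, 1.82], [-1.04, 1.36], [-1.92, 1.95], [-1.52, 1.45], [-3.14, 3.14]. Speed limits (rad/s): [2.22, 2.22, 2.79, 3.14, 3.14, 3.14].

INTERFACE

Orientations are given as a unit quaternion [x, y, z, w].
In Python, from station import * gives the robot as it stands. The module is installed in compiled form; this text tells all that it offers.
- The arm moves only by the shell command python3 -m jog 'ROWS' [OPENING] [FORCE]. ROWS is JSON, a list of rows, each an object with "xyz": the shift along the tool's x, y, z in m, a list of three; "dr": the turn, a rotation vector about the tool's x, y, z in degrees, a list of three. A call has 1 to 10 rows; each row shifts and turns the pose as measured when the row begins, along the tool's axes as they then stand; what a row does not reach is not made up. A row lasts 1/10 s, in which the tool goes at most 50 mm and 8.59 degrees, less where a joint would pass 70% of its speed; a pose out of reach is approached as far as the arm can. A call is refused whole if a number of a shift passes 0.05 or a number of a turn 8.59, either way. A call with a gripper value outside its range is refused whole. OPENING is the finger opening in m, from 0 to 0.0854, set as the call begins (- or left out, the last holds). The fingers move at their own pace and stop on an object; FORCE is the grip in N (left out, the last holds). Time passes only in rows, so rows that do not move let the fingers close. It gives the time, the measured TCP pose, the force and the opening at its end, in the units of the state.
- get_state(): the state, without advancing time (a new reading comes with each control period).
- camera(name): name is "scene" or "top" or "wrist"; returns a dict with "frame" (400x640x3 uint8, red, green, blue), "mtx" (3x3 intrinsics, pixels), "k1" (the pictures are not rectified: a ray, as slopes to the right and down, at radius r is drawn at 1 + k1 r^2 times it, then the intrinsics apply), "eye" and "orientation" of the camera in the world; the wrist camera has in their place "tool_from_camera" (4x4, takes a point from camera to tool coordinates, whose origin is the TCP and whose axes are the flange's). Camera axes: x right, y down, z forward; pixel columns grow to the right and rows downward; lengths in m; the calibration is good to about 2 mm. A picture is of the moment at which its call begins: read the wrist's pose just before it. There is no depth.
- job_done(): hands the job in, once; it reports no verdict.
The state is a dict: "t": time; "joints": joint angles; "dq": joint speeds; "tau": joint torques, N m; "eef_pos": TCP position; "orientation": TCP orientation; "ft_force": force on the tool from outside, world axes, zero at the start; "torque": the same for the moment, N m; "opening": opening from 0.0 (shut) to 1.0 (fully open).
Only numpy, scipy, OpenCV 4.12 (cv2) and the standard library are available. Lean on these libraries where they do the work, as an engineer would, in place of code of your own. Each camera call takes 0.05 s, during which the arm holds its last target. There are 200 camera calls.

TASK

Pull the drawer of the grey plate cabinet fully open by its handle and take out the steel finish reference plate that stands in the front slot (nearest the handle), gripping it by its frosted end, the upper end with a small notch cut from one corner. Only one face carries the label: with the frosted end up and that face towards you, the notch is at the upper right. Turn the plate level with the label face up and finish still holding it by the frosted end, steady, more than 20 cm above the bench; leave the other plate in its slot and do not knock the V-block, oilstone or bush about.

Things in the scene. Friction and masses are not known exactly. Their poses are not given: they have to be found in the camera images.
- drawer (a joint): Opening of the cabinet's one drawer in m: 0 = closed (at the start), 0.11 = fully open at its stop; about 1.5 N of friction, stays where left. The cabinet is fixed: grey sheet steel, 150 mm deep, 120 wide, 96 high, its front open above the drawer's front panel. The plates' tops (90 mm up) stand under its roof until the drawer is out.
- drawer_handle (a point): Middle of the drawer's steel bow handle: a level bar 8 mm thick, 72 mm long along the point's y, 82 mm above the bench, its centre line 38 mm in front of the front panel (panel top 74 mm above the bench). The drawer pulls out along the point's -x; z is up. Moves with the drawer.
- slot_front (a point): Centre of the mouth of the front slot in the wooden rack in the drawer, 26.5 mm above the bench, 87 mm behind the handle bar, 43 mm behind the front panel's back; 13 mm deep, 28 mm along x, 7 mm along y (1 mm play each side). Axes as drawer_handle; moves with the drawer; fully open it stands 64 mm in front of the cabinet's front edge.
- slot_rear (a point): The same for the rear slot, 66 mm behind the front one; fully open it lies at the cabinet's front edge.
- plate_a: Bare ground steel plate, 26 mm wide (x), 5 mm thick (y), 76 mm long (z), about 80 g, upright in a slot. Origin: centre of its lower end; +z runs up to the frosted end (z = 50 to 76 mm). +y points out of the label face. A notch 8 mm wide, 7 mm high is cut from the frosted end's -x corner: seen from the label side, upper right. Grip it across x, by the side edges.
- plate_b: A second plate exactly like plate_a (same origin, axes, frosted end, label face, notch). The two stand in the two slots, turned half round against each other; which of them is in the front slot, and so which way its label faces, changes.
- plate_a_label (a point): Middle of the small paper label on plate_a's pale frosted field, on its label face (+y), 61 mm from the plate's origin along its z. The back is bare steel.
- plate_b_label (a point): Middle of the label on plate_b, likewise.
- oil_stone: Bystander: dark oilstone 25 x 75 x 10 mm lying to the right of the drawer; origin under its centre.
- bush: Bystander: turned steel guide bush, 40 mm across, 35 mm high, standing to the right of the cabinet; origin under its centre.
- vblock: Bystander: ground steel V-block, 48 x 44 x 36 mm, standing to the left of the cabinet; origin under its centre.

How it is judged:
By the outcome, as a careful person would: the job done as asked, in the order asked, and still so for the second after the job is handed in, while the arm keeps its last pose, push and grip.
It also fails if it takes over 40 s, if anything falls off the work surface, if the arm or the gripper's body presses on something with over 40 N, if the wrist force passes 120 N, or if a joint passes its speed limit or range.

## Working session

There is one attempt and no reset: what is moved stays moved. The work goes in short steps, Python scripts to look and compute and a shell command to move; the robot and the scene stay as the last step left them, time stands still between calls to the robot, and variables do not carry over. Pictures are saved under pics/ and viewed, about 8 in all and at most 12, crops included, and the job is handed in when it is done.

```bash
mkdir -p pics
cat > h.py <<'E'
from station import *
import numpy as np, cv2
from scipy.spatial.transform import Rotation as R
def snap(n,f):
    s=get_state();c=camera(n);cv2.imwrite('pics/'+f,c['frame'][:,:,::-1]);
    if n=='wrist':
        T=np.eye(4);T[:3,:3]=R.from_quat(s['orientation']).as_matrix();T[:3,3]=s['eef_pos']
        T=T@np.array(c['tool_from_camera'])
        c['Rm'],c['e']=T[:3,:3],T[:3,3]
    else:
        o=np.array(c['orientation']);c['Rm']=R.from_quat(o).as_matrix() if o.size==4 else o.reshape(3,3);c['e']=np.array(c['eye'])
    return c
def ray(c,u,v):
    K=np.array(c['mtx']);d=np.array([(u-K[0,2])/K[0,0],(v-K[1,2])/K[1,1]]);p=d.copy()
    for _ in range(20): p=d/(1+c['k1']*(p@p))
    return c['Rm']@np.array([p[0],p[1],1.])
def onz(c,u,v,z):
    r=ray(c,u,v);return c['e']+r*(z-c['e'][2])/r[2]
def proj(c,P):
    q=c['Rm'].T@(np.array(P)-c['e']);p=q[:2]/q[2];p=p*(1+c['k1']*(p@p));K=np.array(c['mtx'])
    return K[0,0]*p[0]+K[0,2],K[1,1]*p[1]+K[1,2]
E
python3 - <<'E'
from h import *
s=get_state();print(s)
for n in('scene','top'):
    c=snap(n,n+'1.png');print(n,c['e'],c['Rm'].round(3).tolist(),c['mtx'],c['k1'])
a=cv2.imread('pics/scene1.png');b=cv2.imread('pics/top1.png')
E
```

```text
{'t': 0.0, 'joints': array([1.16042242e+00, 2.59217157e-01, 2.07278219e-02, 1.33368077e+00,
       8.29287311e-06, 1.41821624e+00]), 'dq': array([ 0.00045224, -0.00156625, -0.00093395, -0.00048166,  0.00105134,
       -0.00117595]), 'tau': array([-1.52825440e-03, -5.55641198e+01,  3.44531751e+01,  1.36779615e-02,
       -3.17621743e-04,  2.78711028e-06]), 'eef_pos': array([0.14009768, 0.53156254, 0.23063924]), 'orientation': array([ 1.28540253e-01,  9.91704054e-01, -6.58707265e-04, -1.94784226e-04]), 'ft_force': array([ 0.11965302, -0.29178768,  0.57257544]), 'torque': array([0.04837581, 0.00287243, 0.00985925]), 'opening': 0.9974297846166625}
scene [-0.00129527 -0.21901152  0.60861345] [[0.527, -0.528, 0.666], [-0.85, -0.337, 0.405], [0.011, -0.78, -0.626]] [[448.96067115   0.         316.0128044 ]
 [  0.         448.96067115 197.72404577]
 [  0.           0.           1.        ]] 0.01489292092916636
top [0.51903014 0.11545071 0.9113514 ] [[0.018, -0.997, 0.07], [-1.0, -0.019, -0.009], [0.011, -0.07, -0.998]] [[379.3070242    0.         322.86603277]
 [  0.         379.3070242  201.64018976]
 [  0.           0.           1.        ]] -0.02475295446189577
```

View pics/top1.png

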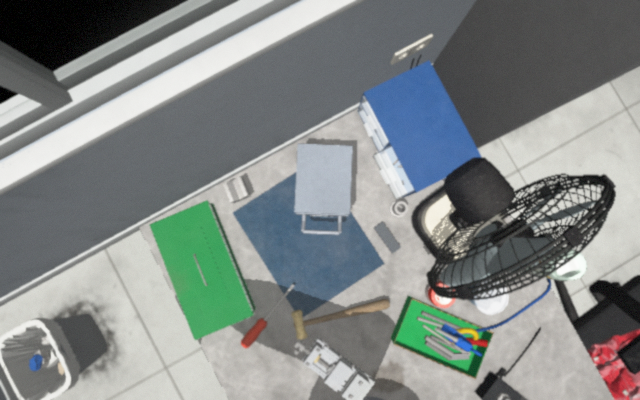

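View pics/scene1.png

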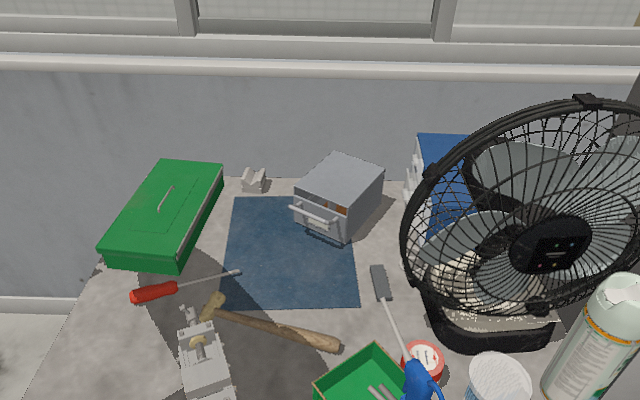

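Top: cabinet roof about (296..353, 143..215), handle bar at row ~233, columns 302–341; V-block (237,188), bush (400,208), oilstone (388,237). Scene: the plates can be glimpsed inside the cabinet. I'll zoom in for sharper pixels.

Run:
```python
from h import *
a=cv2.imread('pics/top1.png')[130:250,280:420];b=cv2.imread('pics/scene1.png')[140:250,275:395]
a=cv2.resize(a,None,fx=4,fy=4,interpolation=cv2.INTER_CUBIC)[:, :400];b=cv2.resize(b,(400,367),interpolation=cv2.INTER_CUBIC)
o=np.zeros((480,800,3),np.uint8);o[:,:400]=a;o[:367,400:]=b;cv2.imwrite('pics/z1.png',o)
```

```text
(no output)
```

View pics/z1.png

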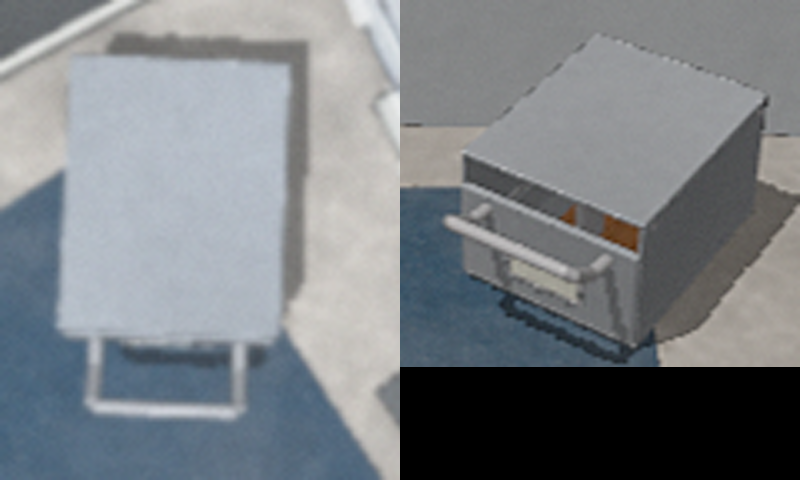

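The zoom shows the roof corners at (70,57), (291,65), (280,341), (58,331) and the bar from (88,406) to (244,411). The scene view agrees.

Run:
```python
from h import *
c=snap('top','t.png');f=lambda p,z:onz(c,p[0]/4+280-.4,p[1]/4+130-.4,z)
P=[f(p,.096) for p in[(70,57),(291,65),(280,341),(58,331)]]
print(np.round(P,4).tolist())
h=[f(p,.082) for p in[(88,406),(244,411)]];print(np.round(h,4).tolist(),np.mean(h,0))
d=(P[0]+P[1]-P[2]-P[3])[:2];print('yaw depth',np.degrees(np.arctan2(d[1],d[0])),np.linalg.norm(d)/2)
d=(P[0]+P[3]-P[1]-P[2])[:2];print('yaw width',np.degrees(np.arctan2(-d[0],d[1])),np.linalg.norm(d)/2)
d=(h[0]-h[1])[:2];print('yaw bar',np.degrees(np.arctan2(-d[0],d[1])),np.linalg.norm(d))
s=get_state();print(R.from_quat(s['orientation']).as_matrix().round(3).tolist())
for n,p,z in[('vb',(237,188),.036),('bush',(400,208),.035),('oil',(388,237),.01)]:print(n,onz(c,*p,z))
```

```text
[[0.7014, 0.1663, 0.096], [0.6994, 0.0458, 0.096], [0.5489, 0.0498, 0.096], [0.552, 0.1693, 0.096]]
[[0.512, 0.1529, 0.082], [0.5108, 0.0678, 0.082]] [0.51142542 0.11035517 0.082     ]
yaw depth -1.3371970239881854 0.1499895564327127
yaw width -1.212402876647931 0.11998390888591305
yaw bar -0.7879622769046731 0.08507435060937191
[[-0.967, 0.255, -0.0], [0.255, 0.967, -0.001], [0.0, -0.001, -1.0]]
vb [0.60835924 0.30678728 0.036     ]
bush [ 0.56915018 -0.07197893  0.035     ]
oil [ 0.50112166 -0.04904959  0.01      ]
```

```bash
python3 -m jog '[{"xyz":[-0.0388,-0.026,0],"dr":[0,0,0]},{"xyz":[-0.0388,-0.026,0],"dr":[0,0,0]},{"xyz":[-0.0388,-0.026,0],"dr":[0,0,0]},{"xyz":[-0.0388,-0.026,0],"dr":[0,0,0]},{"xyz":[-0.0388,-0.026,0],"dr":[0,0,0]},{"xyz":[-0.0388,-0.026,0],"dr":[0,0,0]},{"xyz":[-0.0388,-0.026,0],"dr":[0,0,0]},{"xyz":[-0.0388,-0.026,0],"dr":[0,0,0]},{"xyz":[-0.0388,-0.026,0],"dr":[0,0,0]},{"xyz":[-0.0388,-0.026,0],"dr":[0,0,0]}]' 0.03 40
python3 -m jog '[{"xyz":[0,0,0],"dr":[0,0,8.5]},{"xyz":[0,0,0],"dr":[0,0,8.5]},{"xyz":[0,0,0],"dr":[0,0,8.5]},{"xyz":[0,0,0],"dr":[0,0,8.5]},{"xyz":[0,0,0],"dr":[0,0,8.5]},{"xyz":[0,0,0],"dr":[0,0,8.5]},{"xyz":[0,0,0],"dr":[0,0,8.5]},{"xyz":[0,0,0],"dr":[0,0,8.5]},{"xyz":[0,0,0],"dr":[0,0,8.4]}]'
cat > tgt.py <<'E'
from h import *
import sys
def go(P,yaw):
    s=get_state();M=R.from_quat(s['orientation']).as_matrix()
    y=np.array([np.cos(np.radians(yaw)),np.sin(np.radians(yaw)),0]);z=np.array([0,0,-1.]);D=np.c_[np.cross(y,z),y,z]
    print('pos',s['eef_pos'].round(4),'shift',(M.T@(np.array(P)-s['eef_pos'])).round(4),'rot',np.degrees(R.from_matrix(M.T@D).as_rotvec()).round(2),'F',s['ft_force'].round(1),'op',s['opening'],'j',s['joints'].round(2),s['t'])
if __name__=='__main__': a=[float(x) for x in sys.argv[1:]];go(a[:3],a[3])
E
python3 tgt.py .5115 .1105 .15 -1.2
```

```text
t: 1.15
eef_pos: [0.4562, 0.1726, 0.2287]
orientation: [0.123, 0.992, -0.001, -0.001]
ft_force: [0.0, 0.8, -0.8]
opening: 0.348
t: 2.05
eef_pos: [0.46, 0.1655, 0.2256]
orientation: [0.718, 0.696, -0.004, -0.001]
ft_force: [-0.0, 0.5, 0.1]
opening: 0.357
pos [0.46   0.1655 0.2256] shift [-0.0531  0.0537  0.0754] rot [-0.4   0.23 -0.54] F [-0.   0.5  0.1] op 0.3565428719430791 j [ 0.18  0.16 -0.12  1.3  -0.    1.78] 2.05
```

```bash
python3 -m jog '[{"xyz":[-0.027,0.027,0.02],"dr":[-0.4,0.2,-0.5]},{"xyz":[-0.027,0.027,0.03],"dr":[0,0,0]},{"xyz":[0,0,0.025],"dr":[0,0,0]},{"xyz":[0,0,0],"dr":[0,0,0]}]'
python3 tgt.py .5115 .1105 .062 -1.2
python3 - <<'E'
from h import *
c=snap('wrist','w1.png');print(proj(c,(.5115,.1105,.082)),proj(c,(.5115,.1465,.082)),proj(c,(.5115,.0745,.082)),get_state()['t'])
E
```

```text
t: 2.45
eef_pos: [0.5142, 0.1086, 0.1488]
orientation: [0.717, 0.697, 0.001, 0.001]
ft_force: [0.1, -0.2, -0.2]
opening: 0.351
pos [0.5142 0.1086 0.1488] shift [ 0.0018 -0.0029  0.0868] rot [ 0.13 -0.02 -0.39] F [ 0.1 -0.2 -0.2] op 0.3506107356804705 j [ 0.05  0.25 -0.2   1.11  0.    1.65] 2.45
(np.float64(320.3541768660039), np.float64(207.08087439221077)) (np.float64(318.90115989471695), np.float64(161.91919536969522)) (np.float64(321.6694209871821), np.float64(247.92658499253886)) 2.5
```

View pics/w1.png

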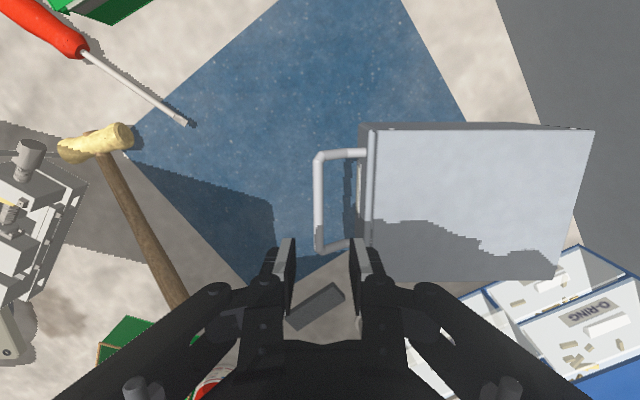

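The wrist view shows the bar at column ~319, rows 158–248, where it was predicted, with the fingers straddling it. I'll descend, close and pull.

```bash
python3 -m jog '[{"xyz":[0.001,-0.003,0.03],"dr":[0,0,0]},{"xyz":[0.001,0,0.03],"dr":[0,0,0]},{"xyz":[0,0,0.025],"dr":[0,0,0]},{"xyz":[0,0,0.002],"dr":[0,0,0]}]'
python3 tgt.py .5115 .1105 .062 -1.2
python3 -m jog '[{"xyz":[0,0,0],"dr":[0,0,0]},{"xyz":[0,0,0],"dr":[0,0,0]},{"xyz":[0,0,0],"dr":[0,0,0]},{"xyz":[0,0,0],"dr":[0,0,0]},{"xyz":[0,0,0],"dr":[0,0,0]}]' 0 40
python3 tgt.py .4015 .1128 .062 -1.2
```

```text
t: 2.9
eef_pos: [0.5151, 0.1126, 0.0678]
orientation: [0.716, 0.698, 0.005, 0.004]
ft_force: [0.0, -0.6, 0.4]
opening: 0.348
pos [0.5151 0.1126 0.0678] shift [-0.0022 -0.0037  0.0058] rot [ 0.78 -0.06 -0.25] F [ 0.  -0.6  0.4] op 0.3481869194228513 j [ 0.06  0.32 -0.34  0.9  -0.    1.65] 2.9
t: 3.4
eef_pos: [0.5089, 0.1133, 0.0695]
orientation: [0.715, 0.699, 0.0, 0.001]
ft_force: [1.6, -1.4, -18.3]
opening: 0.069
pos [0.5089 0.1133 0.0695] shift [-0.0029 -0.1074  0.0073] rot [ 0.08  0.06 -0.12] F [  1.6  -1.4 -18.3] op 0.06921648662276242 j [ 0.06  0.31 -0.34  0.92 -0.    1.65] 3.4
```

```bash
python3 -m jog '[{"xyz":[0,-0.012,0.0],"dr":[0,0,0]},{"xyz":[0,-0.015,0],"dr":[0,0,0]},{"xyz":[0,-0.015,0],"dr":[0,0,0]},{"xyz":[0,-0.015,0],"dr":[0,0,0]},{"xyz":[0,-0.015,0],"dr":[0,0,0]},{"xyz":[0,-0.015,0],"dr":[0,0,0]}]'
python3 tgt.py .4015 .1128 .062 -1.2
```

```text
t: 4.0
eef_pos: [0.4217, 0.1152, 0.0695]
orientation: [0.716, 0.699, 0.002, 0.002]
ft_force: [2.1, -0.6, -20.1]
opening: 0.072
pos [0.4217 0.1152 0.0695] shift [-0.0029 -0.0202  0.0074] rot [ 0.32  0.04 -0.18] F [  2.1  -0.6 -20.1] op 0.07186278156680952 j [ 0.08  0.18 -0.53  0.86 -0.    1.67] 4.0
```

```bash
python3 -m jog '[{"xyz":[0,-0.012,0.0],"dr":[0,0,0]},{"xyz":[0,-0.01,0],"dr":[0,0,0]},{"xyz":[0,-0.005,0],"dr":[0,0,0]},{"xyz":[0,-0.004,0],"dr":[0,0,0]}]'
python3 tgt.py .4015 .1128 .062 -1.2
```

```text
t: 4.4
eef_pos: [0.4011, 0.1159, 0.0719]
orientation: [0.716, 0.698, 0.011, 0.012]
ft_force: [22.5, -1.0, -50.5]
opening: 0.073
pos [0.4011 0.1159 0.0719] shift [-0.0031  0.0001  0.0099] rot [ 1.84  0.03 -0.25] F [ 22.5  -1.  -50.5] op 0.07295047662315055 j [ 0.08  0.13 -0.58  0.82 -0.    1.68] 4.4
```

```bash
python3 -m jog '[{"xyz":[0,0.002,0],"dr":[0,0,0]},{"xyz":[0,0,0],"dr":[0,0,0]},{"xyz":[0,0,0],"dr":[0,0,0]},{"xyz":[0,0,0],"dr":[0,0,0]}]' 0.03
python3 -m jog '[{"xyz":[0,0,-0.03],"dr":[0,0,0]},{"xyz":[0,0,-0.04],"dr":[0,0,0]},{"xyz":[0,0,-0.04],"dr":[0,0,0]},{"xyz":[0,0,-0.04],"dr":[0,0,0]},{"xyz":[0,0,-0.02],"dr":[0,0,0]},{"xyz":[0,0,0],"dr":[0,0,0]}]'
python3 - <<'E'
from h import *
s=get_state();print(s['t'],s['ft_force'],s['eef_pos'],s['opening'])
c=snap('wrist','w2.png');t=snap('top','t2.png');sc=snap('scene','s2.png')
for C in(c,t,sc):
    for P in[(.4015,.1128,.082),(.4885,.1110,.090),(.5545,.1096,.090)]:print([round(float(x),1) for x in proj(C,P)])
o=np.zeros((400,1000,3),np.uint8)
w=cv2.imread('pics/w2.png')
a=cv2.resize(cv2.imread('pics/t2.png')[190:290,280:380],(400,400),interpolation=cv2.INTER_CUBIC)
b=cv2.resize(cv2.imread('pics/s2.png')[150:275,250:375],(400,400),interpolation=cv2.INTER_CUBIC)
cv2.imwrite('pics/z2.png',np.hstack([a,b]))
E
```

```text
t: 4.8
eef_pos: [0.4074, 0.1165, 0.0768]
orientation: [0.716, 0.698, 0.016, 0.015]
ft_force: [-0.4, -0.8, 0.1]
opening: 0.361
t: 5.4
eef_pos: [0.3978, 0.1167, 0.2555]
orientation: [0.716, 0.698, 0.017, 0.015]
ft_force: [0.7, 1.0, -0.1]
opening: 0.35
5.4 [ 0.69962611  1.04314619 -0.06748738] [0.39784057 0.11670854 0.255495  ] 0.3503402058033359
[319.8, 179.7]
[396.5, 180.3]
[453.2, 179.4]
[319.0, 282.7]
[320.6, 242.4]
[321.8, 211.8]
[269.8, 250.6]
[300.0, 217.5]
[320.4, 197.9]
```

View pics/z2.png

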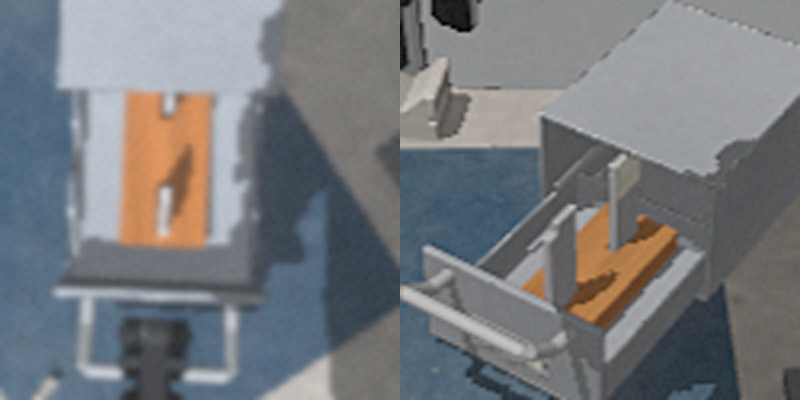

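View pics/w2.png

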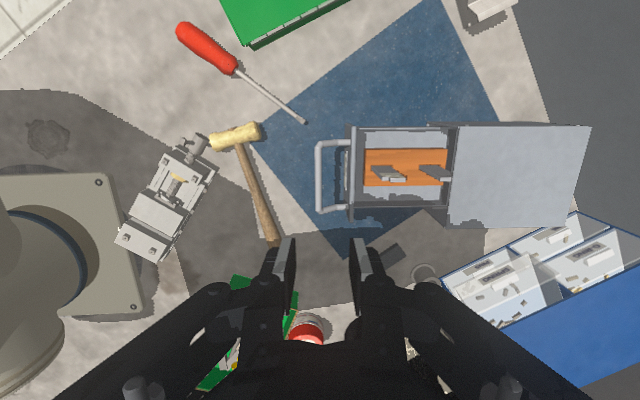

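The drawer is out, with the front plate's top seen at about (388,172) in the wrist view. In the scene view the rear plate carries a yellowish label on its −y face. The front one looks bare there, with a front-side notch, so its label should face +y. I'll confirm with a wrist zoom.

Run:
```python
from h import *
w=cv2.imread('pics/w2.png')[110:235,340:465];s=cv2.imread('pics/s2.png')[190:260,275:345]
cv2.imwrite('pics/z3.png',np.hstack([cv2.resize(x,(400,400),interpolation=cv2.INTER_CUBIC) for x in (w,s)]))
```

```text
(no output)
```

View pics/z3.png

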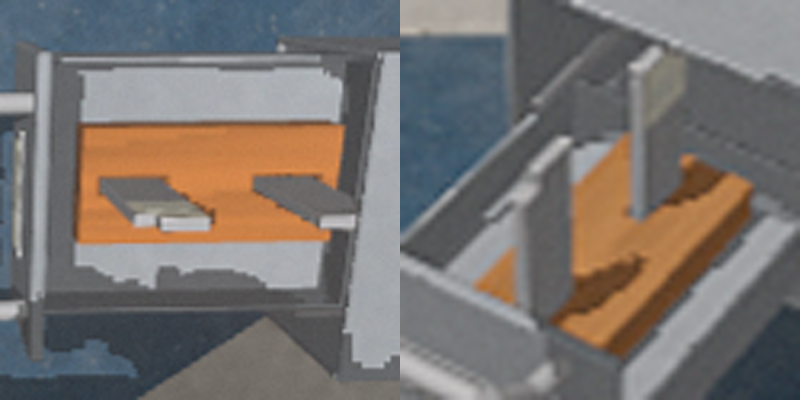

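The left crop shows the front plate's pale frosted field and label on its +y face, with the notch at its front top corner: image x 381–391, top strip 390–406 at row ~179.5. So I'll grip it with the tool turned half round (j6 ≈ −76°).

```bash
python3 - <<'E'
from h import *
c=snap('wrist','w3.png')
for u,z in((390,.09),(406,.09),(381.5,.083)):print(onz(c,u,180,z))
t=snap('top','t3.png')
# zoom (157..170,185..237)/4 -> plate top in top cam
for p in((165,187),(165,236)):print('top',onz(t,280+p[0]/4-.4,190+p[1]/4-.4,.09))
for p in((78,290),(240,374),(82,374)):print('barish',onz(t,280+p[0]/4-.4,190+p[1]/4-.4,.082))
E
python3 -m jog '[{"xyz":[0,0,0],"dr":[0,0,-8.58]},{"xyz":[0,0,0],"dr":[0,0,-8.58]},{"xyz":[0,0,0],"dr":[0,0,-8.58]},{"xyz":[0,0,0],"dr":[0,0,-8.58]},{"xyz":[0,0,0],"dr":[0,0,-8.58]},{"xyz":[0,0,0],"dr":[0,0,-8.58]},{"xyz":[0,0,0],"dr":[0,0,-8.58]},{"xyz":[0,0,0],"dr":[0,0,-8.58]},{"xyz":[0,0,0],"dr":[0,0,-8.58]},{"xyz":[0,0,0],"dr":[0,0,-8.58]}]' 0.05
python3 -m jog '[{"xyz":[0,0,0],"dr":[0,0,-8.58]},{"xyz":[0,0,0],"dr":[0,0,-8.58]},{"xyz":[0,0,0],"dr":[0,0,-8.58]},{"xyz":[0,0,0],"dr":[0,0,-8.58]},{"xyz":[0,0,0],"dr":[0,0,-8.58]},{"xyz":[0,0,0],"dr":[0,0,-8.58]},{"xyz":[0,0,0],"dr":[0,0,-8.58]},{"xyz":[0,0,0],"dr":[0,0,-8.58]},{"xyz":[0,0,0],"dr":[0,0,-8.58]},{"xyz":[0,0,0],"dr":[0,0,-8.58]}]'
python3 tgt.py .488 .111 .17 178.8
```

```text
[0.47768378 0.11246505 0.09      ]
[0.49586698 0.11181803 0.09      ]
[0.46982233 0.11089262 0.083     ]
top [0.50154501 0.11077632 0.09      ]
top [0.47526796 0.11028696 0.09      ]
barish [0.44489029 0.15683975 0.082     ]
barish [0.40132634 0.06830498 0.082     ]
barish [0.39988766 0.15368612 0.082     ]
t: 6.65
eef_pos: [0.3918, 0.116, 0.2388]
orientation: [0.045, 0.999, -0.0, 0.008]
ft_force: [-0.2, -0.1, 0.0]
opening: 0.587
t: 7.65
eef_pos: [0.3869, 0.1155, 0.2264]
orientation: [-0.648, 0.762, 0.002, -0.004]
ft_force: [-0.3, 1.2, -1.1]
opening: 0.585
pos [0.3869 0.1155 0.2264] shift [-0.0119 -0.1009  0.0556] rot [ 0.43 -0.18 -8.02] F [-0.3  1.2 -1.1] op 0.5848239778953868 j [ 0.08  0.02 -0.28  1.28 -0.   -1.33] 7.65
```

```bash
python3 -m jog '[{"xyz":[-0.006,-0.045,0.0],"dr":[0.4,0,-8]},{"xyz":[-0.003,-0.045,0.04],"dr":[0,0,0]},{"xyz":[0,-0.01,0.04],"dr":[0,0,0]},{"xyz":[0,0,0],"dr":[0,0,0]}]' 0.04 30
python3 tgt.py .488 .111 .13 178.8
python3 - <<'E'
from h import *
c=snap('wrist','w4.png');print(get_state()['t'])
for P in((.488,.111,.09),(.475,.111,.083),(.501,.111,.09)):print(proj(c,P))
E
```

```text
t: 8.05
eef_pos: [0.4826, 0.1158, 0.1461]
orientation: [-0.704, 0.71, 0.0, -0.003]
ft_force: [-0.4, -0.3, 0.5]
opening: 0.464
pos [0.4826 0.1158 0.1461] shift [ 0.0047 -0.0055  0.0161] rot [ 0.26 -0.2   0.69] F [-0.4 -0.3  0.5] op 0.464292819159519 j [ 0.07  0.21 -0.26  1.1  -0.   -1.49] 8.05
8.1
(np.float64(312.4454804103218), np.float64(208.55563969481645))
(np.float64(329.53765676114705), np.float64(205.1882005135082))
(np.float64(295.06804371936323), np.float64(208.74208277673347))
```

View pics/w4.png

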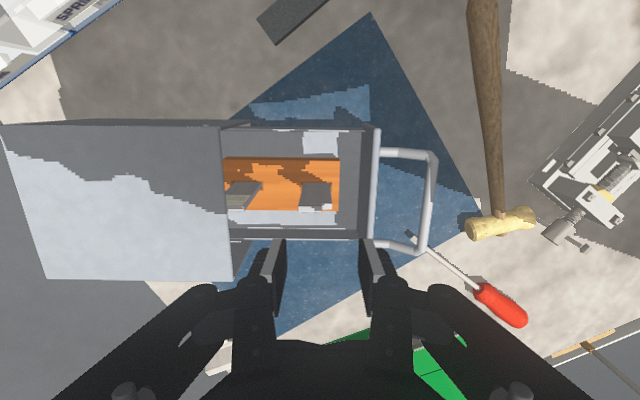

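The plate top is at columns ~298–332, row 209, against a prediction of 295–330: centre x ≈ 0.4865, y fine. I'll correct and descend.

```bash
python3 -m jog '[{"xyz":[0.0047,-0.004,0.012],"dr":[0.2,-0.2,0.7]},{"xyz":[0,0,0.01],"dr":[0,0,0]},{"xyz":[0,0,0],"dr":[0,0,0]}]'
python3 tgt.py .4865 .111 .058 178.8
```

```text
t: 8.4
eef_pos: [0.486, 0.1114, 0.1293]
orientation: [-0.7, 0.715, -0.001, 0.001]
ft_force: [-0.3, 0.3, -0.8]
opening: 0.468
pos [0.486  0.1114 0.1293] shift [ 0.0004 -0.0004  0.0713] rot [-0.14  0.03 -0.02] F [-0.3  0.3 -0.8] op 0.46782146327123275 j [ 0.06  0.22 -0.29  1.05  0.   -1.49] 8.4
```

```bash
python3 -m jog '[{"xyz":[0,0,0.02],"dr":[0,0,0]},{"xyz":[0,0,0.02],"dr":[0,0,0]},{"xyz":[0,0,0.02],"dr":[0,0,0]},{"xyz":[0,0,0.012],"dr":[0,0,0]},{"xyz":[0,0,0.002],"dr":[0,0,0]}]'
python3 tgt.py .4865 .111 .058 178.8
```

```text
t: 8.9
eef_pos: [0.4872, 0.1127, 0.0612]
orientation: [-0.7, 0.714, -0.004, 0.005]
ft_force: [0.1, -0.0, -0.2]
opening: 0.465
pos [0.4872 0.1127 0.0612] shift [0.0017 0.0007 0.0032] rot [-0.72  0.08  0.09] F [ 0.1 -0.  -0.2] op 0.4650658614192974 j [ 0.06  0.28 -0.41  0.87  0.   -1.49] 8.9
```

```bash
python3 -m jog '[{"xyz":[0.001,0.0,0.006],"dr":[-0.7,0,0]},{"xyz":[0.0,0,0.001],"dr":[0,0,0]}]'
python3 -m jog '[{"xyz":[0,0,0],"dr":[0,0,0]},{"xyz":[0,0,0],"dr":[0,0,0]},{"xyz":[0,0,0],"dr":[0,0,0]},{"xyz":[0,0,0],"dr":[0,0,0]}]' 0 30
python3 tgt.py .4865 .111 .2 178.8
```

```text
t: 9.1
eef_pos: [0.4877, 0.112, 0.0561]
orientation: [-0.7, 0.714, -0.0, 0.001]
ft_force: [-0.3, -0.1, -0.2]
opening: 0.471
t: 9.5
eef_pos: [0.4886, 0.1121, 0.0578]
orientation: [-0.7, 0.714, -0.001, 0.002]
ft_force: [-0.4, -0.0, -0.5]
opening: 0.297
pos [0.4886 0.1121 0.0578] shift [ 0.0009  0.0014 -0.1422] rot [-0.25  0.1   0.13] F [-0.4 -0.  -0.5] op 0.2965294848417519 j [ 0.06  0.29 -0.41  0.87  0.   -1.49] 9.5
```

```bash
python3 -m jog '[{"xyz":[0,0,0],"dr":[0,0,0]},{"xyz":[0,0,-0.006],"dr":[0,0,0]},{"xyz":[0,0,-0.008],"dr":[0,0,0]},{"xyz":[0,0,-0.01],"dr":[0,0,0]},{"xyz":[0,0,-0.02],"dr":[0,0,0]},{"xyz":[0,0,-0.03],"dr":[0,0,0]},{"xyz":[0,0,-0.04],"dr":[0,0,0]},{"xyz":[0,0,-0.04],"dr":[0,0,0]},{"xyz":[0,0,-0.04],"dr":[0,0,0]},{"xyz":[0,0,-0.04],"dr":[0,0,0]}]' 0 60
python3 tgt.py .4865 .111 .2 178.8
```

```text
t: 10.5
eef_pos: [0.4842, 0.1114, 0.3021]
orientation: [-0.7, 0.714, 0.001, -0.0]
ft_force: [1.2, -0.1, -1.5]
opening: 0.287
pos [0.4842 0.1114 0.3021] shift [ 0.0005 -0.0026  0.1021] rot [0.12 0.07 0.12] F [ 1.2 -0.1 -1.5] op 0.2865107337195776 j [ 0.06  0.16  0.07  1.48  0.   -1.5 ] 10.5
```

```bash
python3 -m jog '[{"xyz":[0,0,-0.01],"dr":[0,0,8.55]},{"xyz":[0,0,-0.01],"dr":[0,0,8.55]},{"xyz":[0,0,-0.01],"dr":[0,0,8.55]},{"xyz":[0,0,-0.01],"dr":[0,0,8.55]},{"xyz":[0,0,-0.01],"dr":[0,0,8.55]},{"xyz":[0,0,-0.01],"dr":[0,0,8.55]},{"xyz":[0,0,-0.01],"dr":[0,0,8.55]},{"xyz":[0,0,-0.01],"dr":[0,0,8.55]},{"xyz":[0,0,-0.01],"dr":[0,0,8.55]},{"xyz":[0,0,0],"dr":[0,0,8.55]}]'
python3 -m jog '[{"xyz":[-0.01,0,0],"dr":[0,-8,0]},{"xyz":[-0.01,0,0],"dr":[0,-8,0]},{"xyz":[-0.01,0,0],"dr":[0,-8,0]},{"xyz":[-0.01,0,0],"dr":[0,-8,0]},{"xyz":[-0.01,0,0],"dr":[0,-8,0]},{"xyz":[-0.005,0,0.005],"dr":[0,-8,0]},{"xyz":[-0.005,0,0.005],"dr":[0,-8,0]},{"xyz":[0,0,0.01],"dr":[0,-8,0]}]'
python3 - <<'E'
from h import *
s=get_state();print(s['joints'].round(3),s['opening'],R.from_quat(s['orientation']).as_matrix().round(3).tolist())
E
```

```text
t: 11.5
eef_pos: [0.4799, 0.1112, 0.4133]
orientation: [-0.023, 1.0, 0.001, 0.009]
ft_force: [0.8, -0.1, -1.3]
opening: 0.288
t: 12.3
eef_pos: [0.5475, 0.1136, 0.435]
orientation: [-0.016, 0.843, 0.012, 0.538]
ft_force: [1.7, 0.4, -0.1]
opening: 0.285
[ 0.067 -0.347 -0.612  0.169 -0.023  0.014] 0.2852189972406316 [[-0.42, -0.04, 0.907], [-0.014, 0.999, 0.038], [-0.907, 0.003, -0.42]]
```

```bash
python3 -m jog '[{"xyz":[0,0,0.015],"dr":[0,-8,0]},{"xyz":[0,0,0.015],"dr":[0,-8,0]},{"xyz":[0,0,0.01],"dr":[0,-7,0]},{"xyz":[0,0,0],"dr":[0,0,0]},{"xyz":[0,0,0],"dr":[0,0,0]}]'
python3 - <<'E'
from h import *
s=get_state();M=R.from_quat(s['orientation']).as_matrix();print(s['joints'].round(3),M.round(3).tolist(),'still tilt',np.degrees([M[2,2],M[2,1]]).round(2))
E
```

```text
t: 12.8
eef_pos: [0.5759, 0.115, 0.4229]
orientation: [-0.014, 0.757, 0.014, 0.653]
ft_force: [0.1, 0.8, -0.7]
opening: 0.288
[ 0.068 -0.257 -0.892 -0.487 -0.026  0.007] [[-0.147, -0.041, 0.988], [-0.003, 0.999, 0.041], [-0.989, 0.003, -0.147]] still tilt [-8.41  0.17]
```

```bash
python3 -m jog '[{"xyz":[0,0,0.01],"dr":[0,-4.5,0]},{"xyz":[0,0,0.01],"dr":[0,-4.5,0]},{"xyz":[0,0,0],"dr":[0,0,0]},{"xyz":[0,0,0],"dr":[0,0,0]}]'
python3 - <<'E'
from h import *
s=get_state();M=R.from_quat(s['orientation']).as_matrix();print(s['t'],s['joints'].round(3),'tilt',np.degrees([M[2,2],M[2,1]]).round(2))
t=snap('top','t5.png');c=snap('wrist','w5.png');sc=snap('scene','s5.png')
P=s['eef_pos']-M[:,2]*.02;u,v=map(int,proj(t,P));a,b=map(int,proj(sc,P));print(u,v,a,b)
cr=lambda f,u,v,r:cv2.resize(cv2.imread('pics/'+f)[max(v-r,0):v+r,max(u-r,0):u+r],(400,400),interpolation=cv2.INTER_CUBIC)
cv2.imwrite('pics/z5.png',np.vstack([np.hstack([cr('t5.png',u,v,60),cr('s5.png',a,b,70)])]))
E
```

```text
t: 13.2
eef_pos: [0.5981, 0.1162, 0.4252]
orientation: [-0.013, 0.704, 0.016, 0.709]
ft_force: [-0.3, 0.8, -1.0]
opening: 0.284
13.2 [ 0.067 -0.123 -0.995 -0.88  -0.026  0.003] tilt [0.4  0.17]
319 182 329 2
```

View pics/z5.png

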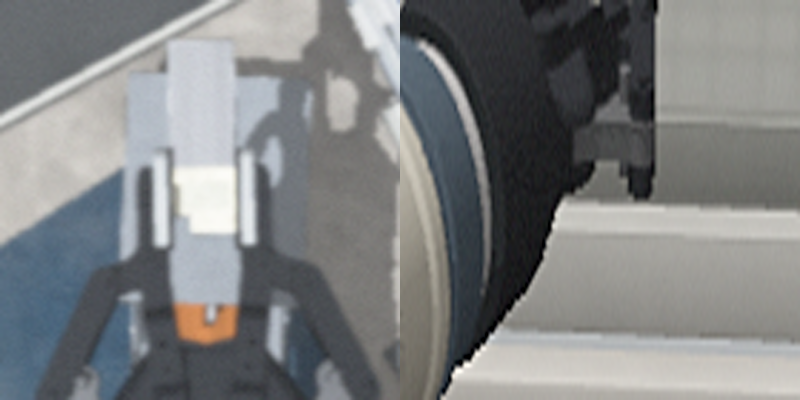

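Seen from above, the label and frosted field face up, with the notch at lower left towards the gripper, as it should be. I'll make one last check with the wrist view, which shows the plate and the drawer.

Run:
```python
from h import *
w=cv2.imread('pics/w5.png');t=cv2.resize(cv2.imread('pics/t5.png')[150:310,250:410],(400,400),interpolation=cv2.INTER_CUBIC)
cv2.imwrite('pics/z6.png',np.hstack([cv2.resize(w[:400,120:520],(400,400)),t]))
s=get_state();print(s['t'],np.abs(s['dq']).max())
```

```text
13.35 0.0321753667124116
```

View pics/z6.png

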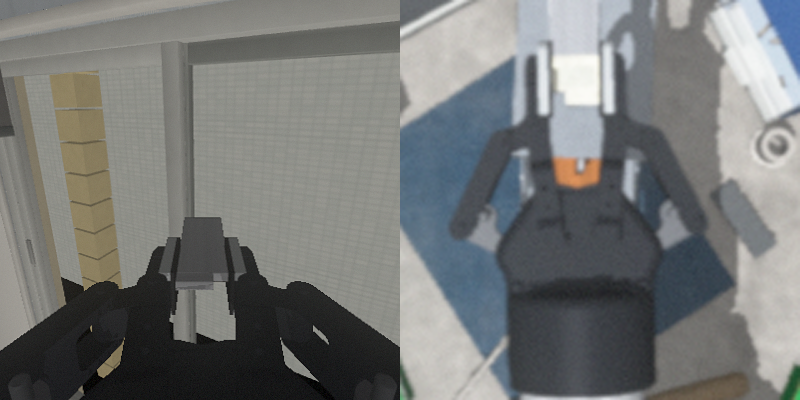

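```bash
python3 -m jog '[{"xyz":[0,0,0],"dr":[0,0,0]},{"xyz":[0,0,0],"dr":[0,0,0]},{"xyz":[0,0,0],"dr":[0,0,0]}]'
python3 - <<'E'
from h import *
s=get_state();M=R.from_quat(s['orientation']).as_matrix();print(s['t'],s['dq'].round(3),s['eef_pos'],s['opening'],'tilt',np.degrees([M[2,2],M[2,1]]).round(2))
job_done()
E
```

```text
t: 13.65
eef_pos: [0.5965, 0.1163, 0.4296]
orientation: [-0.013, 0.702, 0.016, 0.711]
ft_force: [0.2, 0.3, -1.2]
opening: 0.286
13.65 [ 0.002 -0.014  0.005  0.015 -0.    -0.002] [0.59651338 0.11629203 0.42956486] 0.2855492804578243 tilt [0.73 0.18]
the job is handed in; nothing more can be done
```

I pulled the drawer to its stop by the handle and gripped the front plate across its side edges at the frosted end. I then lifted it out, turned it level with the label up, and handed the job in at 13.65 s.

- **Drawer:** the force on the tool along the pull rose to about 22 N at the stop, after roughly 108–110 mm of travel. At the same moment the tool also read about 50 N downward, which is the handle's pull on the fingers. I released the handle straight afterwards.
- **Plate:** the last checks showed the tool 0.7° off level and nearly still. The tool point was 43 cm above the bench and the jaws read about 24 mm on the 26 mm plate.
- **Label:** the top view shows the label face up with the notch where it should be. The wrist camera, which ends up below the plate, shows the bare back, and that agrees.
- **Other objects:** the oilstone and bush appeared undisturbed in the last top picture. The V-block was out of that picture, but the arm never went near it. The other plate's slot is mostly hidden by the gripper in the last view. I saw that plate in its slot before the grasp and did not touch it, but I could not confirm it fully at the end.
- **Disagreement:** the wrist and top cameras differed by up to 5 mm on the front plate's position, so I took a closer wrist picture and corrected before closing the fingers.

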